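# Square up a flat-pack corner

## Task

Lift the aluminium assembly square up and off its hook, then press it, standing upright, into the inside corner of the half-built wooden frame, near the middle of the panels' width, until its bottom edge is flush on the base panel and its upright edge flush on the side panel. Finish still gripping it and pressing it firmly down and in against both panels at once, held square; do not let go. Leave all the other things on the table where they are.

Things in the scene. Friction and masses are not known exactly. Their poses are not given: they have to be found in the camera images.
- square: loose flat aluminium frame, 0.2 kg, 12 mm thick, plane vertical: upright edge 125 mm high and bottom edge 150 mm long at a right angle (the faces that go against the panels), level top bar, slanting bar opposite the upright; bars 16 to 22 mm wide. Origin at the outer right-angled corner, mid thickness; x along the bottom edge away from the upright edge, y through the thickness, z up
- square_grip (a point): good place to pinch the square across its 12 mm thickness from above: middle of its top bar, 36 mm from the upright edge and 114 mm above the bottom edge; axes as the square. The top bar is 22 mm high (103 to 125 mm above the bottom edge), 115 mm long; its underside hangs on the hook arm, which crosses 68 mm from the upright edge
- stand: dark steel hook stand, fixed; origin on the table, z up. Foot 130 x 110 x 12 mm (x -35 to 95 mm); a 12 x 14 mm post stands at x = 66 mm; from its top a flat arm 14 mm wide, top face 150 mm above the table, runs along -x to x = -36 mm. The square hangs level on the arm near x = 0, its plane across the arm
- hook_lip (a point): top of the upturned lip at the arm's free end: 4 mm thick, rises 14 mm above the arm (164 mm above the table); axes as the stand. The square must rise more than 14 mm and then go past the lip along the stand's -x
- base_panel: light wood panel lying flat on the table, fixed, 220 (x) x 160 (y) x 16 mm; origin at the centre of its underside, z up. The upright side panel stands on its -x end
- side_panel: light wood panel standing upright on the base panel's -x end, fixed, 16 mm thick (x), 160 mm wide (y), 130 mm high; origin at the centre of its underside (16 mm above the table), same axes as the base panel; its inner face looks to +x, 8 mm from its origin
- corner (a point): middle of the inside corner line where the side panel's inner face meets the base panel's top face (16 mm above the table); axes as the base panel: x away from the side panel along the base panel, y along the corner line, z up. In place, the square's origin lies on this line, its x along the point's x and its z up
- screw_jar: small clear glass jar with white cap, 38 mm across, 50 mm tall, loose, standing on the free part of the base panel; origin at the centre of its underside; a bystander
- flask: tall dark blue drinking flask with black cap, 72 mm across, 230 mm tall; origin at the centre of its underside; a bystander
- can: bare aluminium can, 54 mm across, 115 mm tall; origin at the centre of its underside; a bystander
- bowl: white ceramic bowl, 130 mm across, 60 mm tall; origin at the centre of its underside; a bystander
- screwdriver: black-handled screwdriver, 200 mm long, handle 26 mm thick, lying on the table; origin midway along it at table height, x along it to the tip; a bystander
- remote: black remote control 160 x 42 x 18 mm lying on the table; origin at the centre of its underside; a bystander
Things that resemble listed ones, but are neither listed nor needed, are in the scene too. What is shaped like the square but green is not meant.

How it is judged:
On the way:
1. the square is off the hook, past its lip, carried by the gripper alone (contact force between the fingers and square above 2 N and contact force between square and stand below 0.05 N and contact force between square and base_panel below 0.05 N and contact force between square and side_panel below 0.05 N and height (world z) of square above 0.03 m and (x of square in the frame of stand below -0.04 m or horizontal distance between square and stand above 0.16 m)), for 0.2 s.
At the end, for the whole second after the job is handed in: Gripped (over 2 N) and still, the square presses on the base panel over 3 N and on the side panel over 2 N, its corner within 3 mm of the corner line and 50 mm of its middle, upright within 0.025 rad, turned under 0.035 rad from the frame; no bystander pushed over 30 mm or knocked over (contact force between square and base_panel above 3 N and contact force between square and side_panel above 2 N and contact force between the fingers and square above 2 N and angle between the x axis of square and the x axis of corner, either way round below 0.035 rad and angle between square's own z axis and vertical below 0.025 rad and x of square in the frame of corner between -0.003 and 0.003 m and z of square in the frame of corner between -0.003 and 0.003 m and y of square in the frame of corner between -0.05 and 0.05 m and linear speed of square below 0.02 m/s); the arm keeps its last pose, push and grip.
It fails at once if a bystander is pushed more than 30 mm or knocked over (distance of any of screw_jar, flask, can, bowl, screwdriver, remote from where it was at the start of the episode above 0.03 m or angle between any of flask, can, screw_jar's own z axis and vertical above 0.5 rad).
It also fails if it takes over 51 s, if anything falls off the work surface, if the arm or the gripper's body presses on something with over 40 N, if the wrist force passes 120 N, or if a joint passes its speed limit or range.

## Robot

A 6-joint arm with a two-finger parallel gripper is mounted at the origin on the work surface. World frame = base frame: x ahead of the robot, y to its left, z up, the work surface at z = 0. Lengths are in m, angles in rad, forces in N, time in s.
With the tool pointing down it reaches from about 0.3 to 0.775 m from the base axis. Payload 14.6 kg.
Tool frame: the origin (TCP) lies midway between the tips of the shut fingers; the grasp point (between the pads) lies 19 mm behind it (ctrl.tcp_to_grasp is the z of the grasp point in the tool frame, in m); z points along the fingers, y is the line along which they close (so a half turn about z gives the same grasp; the last joint's range is limited). The gripper opens to 94 mm and grips with 3 to 60 N. Pads are 16 mm wide; open, the fingers measure 119 mm over their backs; the gripper's body (75 mm by 177 mm) begins 78 mm behind the grasp point.
Start: joints at [-1.169, 0.3, 1.521, -0, 1.321, -0.067], TCP at [0.248, -0.491, 0.205] pointing down, gripper open.
Joint ranges: [-3.03, 3.03], [-0.79, 2.21], [0.23, 2.52], [-1.04, 4.18], [0, 3.07], [-2.55, 2.55]. Speed limits (rad/s): [2.22, 2.22, 2.57, 3.14, 3.14, 3.14].

## Interface

Orientations are given as [roll, pitch, yaw] about the fixed x, y, z axes, in that order (R = Rz(yaw) Ry(pitch) Rx(roll)).
In Python, from station import monitor, camera, ctrl gives the robot as it stands.
- The arm moves only by the tool apply_moves, never from a script. Its argument "plan" is one flat list of numbers, 4 for each row, row after row: the shift along the tool's x, y, z in mm, then the turn about the tool's z in rad. In form: [dx, dy, dz, spin, dx, dy, dz, spin, ...]. A call has 1 to 20 rows; each row shifts and turns the commanded pose from where the row before left it, along the tool's axes as they then stand; what a row does not reach is not made up. A row lasts 1/10 s, in which the tool goes at most 50 mm and 8.59 degrees, less where a joint would pass 70% of its speed; a pose out of reach is approached as far as the arm can. A call is refused whole if a number of a shift passes 50 or a number of a turn 0.15, either way. A call with a gripper value outside its range is refused whole. "hand" is the gripper command: -1 is shut, 1 is fully open, values between are in proportion, set as the call begins (left out, the last holds). The fingers move at their own pace and stop on an object; "squeeze" is the grip in N (left out, the last holds). Time passes only in rows, so rows that do not move let the fingers close. It gives the time, the measured TCP pose, the force, the opening and the grip force at its end, in the units of the state.
- monitor.get_obs(): the state, without advancing time (a new reading comes with each control period).
- camera(name): name is "side" or "top" or "wrist"; returns a dict with "image" (420x560x3 uint8, red, green, blue), "range_z" (420x560 float32, m along the optical axis (not along the pixel's ray), 0 where there is no reading), "mtx" (3x3 intrinsics, pixels), "rvec" (rotation vector, rad) and "tvec" (3), from world to camera coordinates, as OpenCV has them. Camera axes: x right, y down, z forward; pixel columns grow to the right and rows downward; lengths in m; the calibration is good to about 2 mm. The wrist camera is an equidistant fisheye: a pixel r from the principal point sees the ray r / f radians off the axis. A picture is of the moment at which its call begins.
- ctrl.hand_in(): hands the job in; it is judged then, once.
The state is a dict: "time_s": time; "qpos": joint angles; "joint_vel": joint speeds; "tau": joint torques, N m; "ee_pos": TCP position; "eef_rot": TCP orientation; "force": force on the tool from outside, world axes, zero at the start; "moment": the same for the moment, N m; "grip_width": finger opening in m; "grip_force": force on a finger pad.
Only numpy, scipy, OpenCV 4.12 (cv2) and the standard library are available. Lean on these libraries where they do the work, as an engineer would, in place of code of your own. Each camera call takes 0.05 s, during which the arm holds its last target. There are 200 camera calls.

## Working session

There is one attempt and no reset: what is moved stays moved. The work goes in short steps, Python scripts to look and compute and a tool call to move; the robot and the scene stay as the last step left them, time stands still between calls to the robot, and variables do not carry over. Pictures are saved under pics/ and viewed, at most 10 in all, crops included, and the job is handed in when it is done.

Besides the shell and the picture viewer there is one more tool, called after ">>>" in YAML: its name, and indented under it one key for each argument. apply_moves: Moves the arm, as the interface text tells. Its arguments: {"type":"object","properties":{"plan":{"type":"array","items":{"type":"number"}},"hand":{"type":"number"},"squeeze":{"type":"number"}},"required":["plan"]}

```bash
mkdir -p pics; cat > h.py <<'E'
import numpy as np, cv2
from station import monitor, camera, ctrl
def pts(c):
    "world xyz per pixel from depth (pinhole)"
    z=c["range_z"]; K=np.array(c["mtx"]); R=cv2.Rodrigues(np.array(c["rvec"],float))[0]; t=np.array(c["tvec"],float).ravel()
    v,u=np.mgrid[:z.shape[0],:z.shape[1]]
    p=np.stack([(u-K[0,2])/K[0,0]*z,(v-K[1,2])/K[1,1]*z,z],-1)
    return (p-t)@R
def save(n,im): cv2.imwrite(f"pics/{n}.png",cv2.cvtColor(np.ascontiguousarray(im),cv2.COLOR_RGB2BGR))
E
python3 - <<'E'
from h import *
import pickle
d={}
for n in("side","top"):
    d[n]=camera(n); save(n,d[n]["image"]); 
    R=cv2.Rodrigues(np.array(d[n]["rvec"],float))[0]; print(n,-R.T@np.array(d[n]["tvec"]).ravel(), R[2], (d[n]["range_z"]>0).mean())
pickle.dump(d,open("d.pkl","wb"))
o=monitor.get_obs();print(o, ctrl.tcp_to_grasp)
E
```

```text
side [0.24711967 0.60725908 0.93209526] [ 0.23371969 -0.6228779  -0.74659107] 0.9958801020408163
top [ 0.39927168 -0.04253033  1.25661818] [ 0.08119846  0.00143749 -0.99669692] 0.9959353741496598
{'time_s': 0.1, 'qpos': array([-1.16861395e+00,  3.00397966e-01,  1.52149274e+00,  1.11493220e-05,
        1.32071216e+00, -6.66205870e-02]), 'joint_vel': array([ 0.00073357,  0.00026859, -0.00122033,  0.00022524,  0.00114879,
        0.00064351]), 'tau': array([ 7.90953873e-04, -5.32645476e+01, -3.53280044e+01,  7.09546963e-02,
        2.34974711e-02, -5.41561940e-05]), 'ee_pos': array([ 0.24840078, -0.49045529,  0.20496382]), 'eef_rot': array([-3.14058541e+00, -7.80265350e-05,  4.68800164e-01]), 'force': array([-0.15900554, -0.11850938,  0.63942435]), 'moment': array([ 0.02851765,  0.03070223, -0.02643204]), 'grip_force': 0.0, 'grip_width': 0.09377509850114527} -0.0188
```

View pics/side.png

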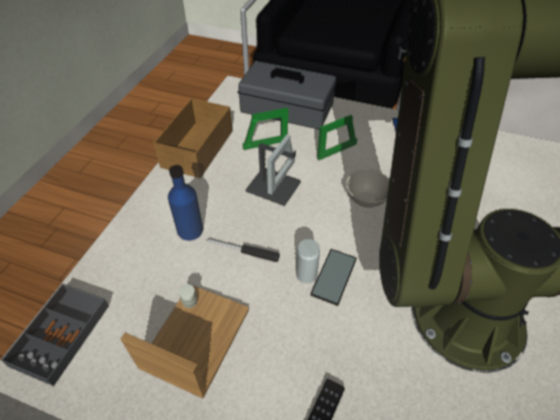

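View pics/top.png

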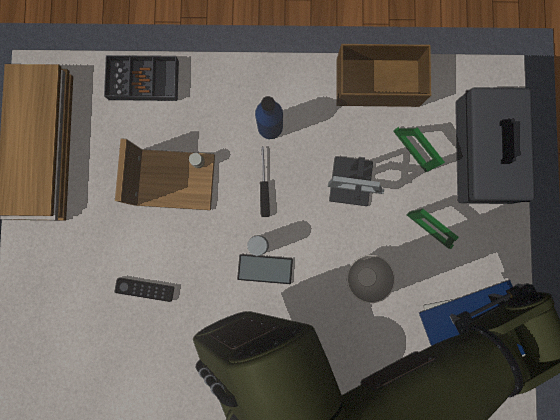

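The side view shows the hanging square at about (280,165) and the frame at (190,340). The top view shows them at (355,184) and (165,178). 

Candidates for the square, by pixel in the top view:
- Grey, on the stand: (355,184). Its bare aluminium colour matches, so I choose this one.
- Green lookalikes: (418,148) and (433,227). Rejected.

I'll check the choice in a close crop and measure.

```bash
python3 - <<'E'
from h import *
import pickle
d=pickle.load(open("d.pkl","rb"))
P=pts(d["top"]); Q=pts(d["side"])
a=cv2.resize(d["top"]["image"][140:220,310:400],None,fx=4.4,fy=5,interpolation=2)
b=cv2.resize(d["side"]["image"][120:220,230:320],None,fx=4.4,fy=4,interpolation=2)
save("crop",np.hstack([a,b]))
def obb(p,n):
    r=cv2.minAreaRect((p[:,:2]*1000).astype(np.float32)); print(n,len(p),np.round(r[0],1),np.round(r[1],1),round(r[2],1),"z",np.round(np.percentile(p[:,2],[5,50,95]),3)); return r
T=P[140:220,310:400].reshape(-1,3)
obb(T[(T[:,2]>.125)],"top sq/arm>.125")
obb(T[(T[:,2]>.164)],"top >.164")
obb(T[(abs(T[:,2]-.012)<.005)],"foot")
S=Q[120:220,230:320].reshape(-1,3); I=d["side"]["image"][120:220,230:320].reshape(-1,3).astype(int)
g=(I[:,1]-I[:,0]>25); S=S[~g]; I=I[~g]
for lo,hi in((.02,.05),(.05,.09),(.09,.13),(.13,.15),(.15,.18)):
    m=(S[:,2]>lo)&(S[:,2]<hi)&(S[:,0]>.35); 
    if m.sum()>3: obb(S[m],f"side {lo}")
# frame
F=P[130:215,110:220].reshape(-1,3)
obb(F[abs(F[:,2]-.016)<.004],"base"); obb(F[F[:,2]>.138],"side top")
for n,(v,u) in dict(jar=(159,195),flask=(118,268),can=(244,258),bowl=(280,370),greenA=(148,420),greenB=(227,433),handle=(200,265)).items(): print(n,np.round(P[v,u],3))
E
```

```text
top sq/arm>.125 574 [ 509.1 -147.5] [ 94.5 288.7] 28.2 z [0.144 0.163 0.178]
top >.164 282 [ 501.6 -147.5] [ 78.8 282.3] 28.7 z [0.167 0.173 1.257]
foot 1082 [ 580.4 -255. ] [247.1 212.5] 89.2 z [0.008 0.012 0.016]
side 0.02 207 [ 573.9 -395.7] [279.5 363.4] 42.4 z [0.021 0.031 0.049]
side 0.05 358 [ 591.1 -365.8] [212.6 350.4] 41.8 z [0.052 0.069 0.085]
side 0.09 189 [ 583.3 -282.7] [216.4 232.7] 4.4 z [0.093 0.113 0.127]
side 0.13 178 [ 548.8 -226.2] [95.4 96.1] 32.6 z [0.132 0.146 0.15 ]
side 0.15 326 [ 548.1 -225.5] [87.  94.9] 33.4 z [0.151 0.165 0.173]
base 3459 [570. 254.] [207.1 160.3] 86.9 z [0.013 0.016 0.019]
side top 499 [469.5 198.2] [480.8 142.7] 57.2 z [0.14  0.146 1.257]
jar [0.618 0.19  0.068]
flask [ 0.705 -0.009  0.168]
can [0.391 0.014 0.113]
bowl [ 0.293 -0.295  0.007]
greenA [ 0.669 -0.442 -0.   ]
greenB [ 0.443 -0.475  0.   ]
handle [0.512 0.    0.025]
```

View pics/crop.png

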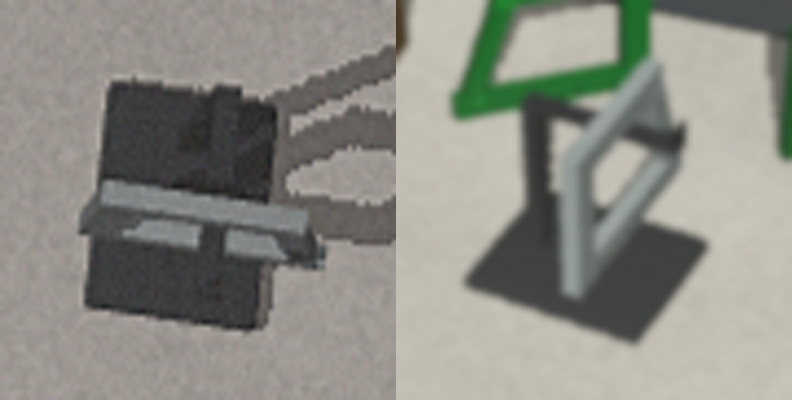

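The crop confirms the bare-aluminium square hanging on the dark hook. Its upright bar is on the left (+y) end, and the lip points toward -x. Next, cleaner measurements using colour and height masks.

```bash
python3 - <<'E'
from h import *
import pickle
d=pickle.load(open("d.pkl","rb"))
P=pts(d["top"]); Q=pts(d["side"]); it=d["top"]["image"].astype(int); isd=d["side"]["image"].astype(int)
def comp(m,P,n):
    k,l,s,_=cv2.connectedComponentsWithStats(m.astype(np.uint8)); i=1+np.argmax(s[1:,4]); p=P[l==i]
    r=cv2.minAreaRect((p[:,:2]*1000).astype(np.float32)); print(n,s[i],np.round(r[0],1),np.round(r[1],1),round(r[2],1),"z",np.round(np.percentile(p[:,2],[5,50,95]),4)); 
    print("  corners",np.round(cv2.boxPoints(r)).astype(int).tolist()); return p
def win(sh,v0,v1,u0,u1):
    w=np.zeros(sh,bool); w[v0:v1,u0:u1]=1; return w
sh=(420,560)
w=win(sh,140,220,310,400)
light=it.min(-1)>115
comp(w&light&(P[...,2]>.155)&(P[...,2]<.19),P,"sq top")
dark=it.max(-1)<85
comp(w&dark&(abs(P[...,2]-.012)<.006),P,"foot")
comp(w&dark&(abs(P[...,2]-.15)<.012),P,"arm")
w=win(sh,130,220,105,225)
wood=(it[...,0]-it[...,2]>25)
comp(w&wood&(abs(P[...,2]-.016)<.005),P,"base")
comp(w&wood&(abs(P[...,2]-.146)<.006),P,"side top")
w=win(sh,120,220,230,320); grn=isd[...,1]-isd[...,0]>25
comp(w&~grn&(isd.min(-1)>90)&(Q[...,2]>.155)&(Q[...,2]<.19)&(Q[...,1]>-.35),Q,"sq top side")
w=win(sh,270,400,110,255); wood=(isd[...,0]-isd[...,2]>25)
comp(w&wood&(abs(Q[...,2]-.146)<.006),Q,"side top, side")
comp(w&wood&(abs(Q[...,2]-.016)<.006),Q,"base, side")
E
```

```text
sq top [333 176  47  11 202] [ 548.3 -228.1] [113.7  11.5] 82.9 z [0.1688 0.1729 0.1761]
  corners [[536, -284], [547, -285], [561, -172], [550, -171]]
foot [329 187  41  19 483] [ 526.7 -236. ] [110.3  40.2] 82.8 z [0.0086 0.0126 0.0164]
  corners [[500, -288], [540, -293], [554, -184], [514, -179]]
arm [356 157   9  22 132] [ 585.4 -243.2] [14.4 54.3] 83.5 z [0.1456 0.1503 0.1536]
  corners [[558, -247], [612, -253], [613, -239], [559, -233]]
base [ 138  150   76   60 3641] [569.3 253.7] [205.8 158.9] 87.0 z [0.0128 0.0166 0.02  ]
  corners [[485, 155], [643, 147], [654, 352], [495, 361]]
side top [115 139  12  62 388] [575.3 363.1] [ 17.4 157. ] 87.4 z [0.1436 0.1466 0.1496]
  corners [[497, 358], [653, 351], [654, 368], [497, 375]]
sq top side [267 134  24  32 237] [ 547.7 -227.7] [119.3  14.4] 83.2 z [0.1564 0.1702 0.1735]
  corners [[533, -286], [548, -288], [562, -169], [548, -168]]
side top, side [120 332  78  41 775] [573.6 363.8] [ 17.5 160.4] 87.0 z [0.1428 0.1458 0.1481]
  corners [[493, 359], [653, 351], [654, 368], [494, 377]]
base, side [ 136  286  113  111 4825] [567.8 261.4] [222.  160.6] 86.8 z [0.0131 0.016  0.0188]
  corners [[481, 155], [642, 146], [654, 368], [494, 377]]
```

>>> apply_moves:
  plan: [0,0,-8,-0.14,0,0,-8,-0.14,0,0,-8,-0.14,0,0,-8,-0.14,0,0,-8,-0.14,0,0,-8,-0.14,0,0,-8,-0.14,24.5,20.5,0,0,24.5,20.5,0,0,24.5,20.5,0,0,24.5,20.5,0,0,24.5,20.5,0,0,24.5,20.5,0,0,24.5,20.5,0,0,24.5,20.5,0,0,24.5,20.5,0,0,24.5,20.5,0,0,24.5,20.5,0,0,24.5,20.5,0,0,24.5,20.5,0,0]
  hand: 1

```text
time_s: 2.1
ee_pos: [0.5525, -0.2059, 0.2611]
eef_rot: [-3.141, -0.0, 1.449]
force: [-0.2, -0.4, -0.7]
grip_width: 0.094
grip_force: 0.0
```

```bash
python3 - <<'E'
from h import *
c=camera("wrist"); o=monitor.get_obs(); print(o["ee_pos"],o["eef_rot"],o["time_s"])
save("wrist1",c["image"])
K=np.array(c["mtx"]);R=cv2.Rodrigues(np.array(c["rvec"],float))[0];t=np.array(c["tvec"]).ravel()
z=c["range_z"];v,u=np.mgrid[:420,:560];x=(u-K[0,2])/K[0,0];y=(v-K[1,2])/K[1,1];r=np.hypot(x,y)
k=np.tan(r)/np.maximum(r,1e-9);p=np.stack([x*k*z,y*k*z,z],-1);P=(p-t)@R
im=c["image"].astype(int)
m=(im.min(-1)>90)&(P[...,2]>.162)&(P[...,2]<.18)&(z>0)&(np.hypot(P[...,0]-.549,P[...,1]+.228)<.08)&(r<1.3)
kk,l,s,_=cv2.connectedComponentsWithStats(m.astype(np.uint8));i=1+np.argmax(s[1:,4]);q=P[l==i]
rr=cv2.minAreaRect((q[:,:2]*1000).astype(np.float32));print(s[i],rr,np.round(cv2.boxPoints(rr)).tolist(),np.percentile(q[:,2],[5,50,95]))
E
```

```text
[ 0.55485467 -0.20291841  0.26073344] [-3.14111992e+00 -1.24523955e-03  1.45111935e+00] 2.15
[ 276  172   14  123 1683] ((547.6065063476562, -227.20352172851562), (115.0153579711914, 11.804767608642578), 83.16307830810547) [[535.0, -284.0], [547.0, -285.0], [560.0, -171.0], [549.0, -169.0]] [0.17223308 0.17338461 0.17449015]
```

View pics/wrist1.png

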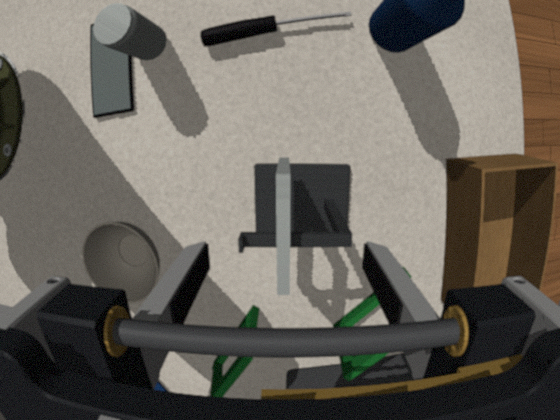

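The wrist view agrees with the earlier measurement: the square's top bar runs from (283,160) to (283,292), midway between the fingers. Descending now.

>>> apply_moves:
  plan: [-3.3,-4.1,0,0,0,0,15,0,0,0,15,0,0,0,15,0,0,0,15,0,0,0,15,0,0,0,15,0,0,0,15,0,0,0,12,0,0,0,0,0,0,0,0,0]

```text
time_s: 3.25
ee_pos: [0.5472, -0.2101, 0.1448]
eef_rot: [3.141, 0.0, 1.448]
force: [0.5, 0.1, 0.2]
grip_width: 0.0937
grip_force: 0.0
```

>>> apply_moves:
  plan: [0,0,0,0,0,0,0,0,0,0,0,0,0,0,0,0,0,0,0,0,0,0,0,0,0,0,0,0,0,0,0,0,0,0,0,0,0,0,0,0]
  hand: -1
  squeeze: 45

```text
time_s: 4.25
ee_pos: [0.5473, -0.2098, 0.1445]
eef_rot: [3.142, 0.0, 1.449]
force: [0.1, -0.0, 0.1]
grip_width: 0.0175
grip_force: 0.0
```

>>> apply_moves:
  plan: [0,0,0,0,2,1.3,0,0,2,1.3,0,0,0,0,0,0,0,0,0,0]
  hand: -0.4

```text
time_s: 4.75
ee_pos: [0.5504, -0.206, 0.1444]
eef_rot: [-3.142, -0.0, 1.449]
force: [0.5, 0.4, -0.1]
grip_width: 0.0283
grip_force: 0.0
```

>>> apply_moves:
  plan: [0,0,0,0,0,0,0,0,0,0,0,0,0,0,0,0,0,0,0,0,0,0,0,0,0,0,0,0]
  hand: -1
  squeeze: 45

```text
time_s: 5.45
ee_pos: [0.5503, -0.2061, 0.1445]
eef_rot: [-3.142, 0.0, 1.449]
force: [-0.6, -0.6, 0.7]
grip_width: 0.0116
grip_force: 45.0
```

>>> apply_moves:
  plan: [0,0,-6,0,0,0,-8,0,0,0,-10,0,0,0,-11,0,0,0,0,0,0,-12,0,0,0,-13,0,0,0,-13,0,0,0,-13,0,0,0,-13,0,0,0,-13,0,0,0,0,0,0,0,0,0,0,0,0,0,0]

```text
time_s: 6.85
ee_pos: [0.4744, -0.1968, 0.1794]
eef_rot: [3.141, 0.0, 1.449]
force: [-0.2, 0.4, -2.3]
grip_width: 0.0113
grip_force: 45.0
```

```bash
cat > sq.py <<'E'
from h import *
import sys
c=camera("wrist");o=monitor.get_obs();e=o["ee_pos"];print(e,o["eef_rot"],o["force"],o["grip_width"],o["time_s"])
K=np.array(c["mtx"]);R=cv2.Rodrigues(np.array(c["rvec"],float))[0];t=np.array(c["tvec"]).ravel()
z=c["range_z"];v,u=np.mgrid[:420,:560];x=(u-K[0,2])/K[0,0];y=(v-K[1,2])/K[1,1];r=np.hypot(x,y)
k=np.tan(r)/np.maximum(r,1e-9);P=(np.stack([x*k*z,y*k*z,z],-1)-t)@R
im=c["image"].astype(int)
d=P-e; a=np.array([np.cos(o["eef_rot"][2]),np.sin(o["eef_rot"][2])]); al=d[...,:2]@a; ac=d[...,:2]@np.array([a[1],-a[0]])
m=(im.min(-1)>75)&(abs(ac)<.015)&(abs(d[...,2]-.03)<.012)&(z>0)&(al<.06)&(al>.012)
q=P[m]; L=np.c_[al[m],ac[m],d[...,2][m]]
print(m.sum(),"along",np.percentile(L[:,0],[1,99]).round(4))
A=np.c_[L[:,0],np.ones(len(L))]
print("yaw err, across off",np.linalg.lstsq(A,L[:,1],rcond=None)[0],"pitch, top z rel",np.linalg.lstsq(A,L[:,2],rcond=None)[0])
save(sys.argv[1],c["image"])
E
python3 sq.py wrist2
```

```text
[ 0.474385   -0.19672833  0.17933402] [-3.14155828e+00 -7.38346129e-05  1.44898922e+00] [ 0.25647466 -1.04828459 -2.00409248] 0.01178488742553684 6.9
1221 along [0.0123 0.0362]
yaw err, across off [0.00080531 0.00055694] pitch, top z rel [-0.11623688  0.03146233]
```

View pics/wrist2.png

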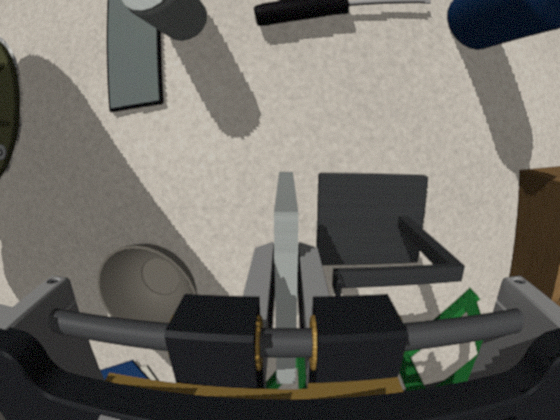

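The square is clear of the hook: top face at (286,235), upright edge face at (286,190), stand off to the right at (370,215). Checking its tilt in the grip from the upright face.

```bash
cat >> sq.py <<'E'
m=(abs(ac)<.012)&(z>0)&(im.min(-1)>60)&(al<.06)&(al>.022)&(d[...,2]<.024)&(d[...,2]>-.11)
L=np.c_[d[...,2][m],al[m],ac[m]]
s=None
for i in range(6):
    w=np.ones(len(L),bool) if s is None else abs(L[:,1]-np.polyval(s,L[:,0]))<.003
    s=np.polyfit(L[w,0],L[w,1],1)
s2=np.polyfit(L[w,0],L[w,2],1)
print("upright face: n",w.sum(),"z span",L[w,0].min(),L[w,0].max(),"d along/dz, along at tcp z",s,"across",s2)
b=np.linspace(-.11,.024,8);print([(round(L[w&(L[:,0]>=lo)&(L[:,0]<hi),1].mean(),4),(w&(L[:,0]>=lo)&(L[:,0]<hi)).sum()) for lo,hi in zip(b,b[1:])])
mt=(abs(ac)<.005)&(z>0)&(al>.012)&(al<.033)&(abs(d[...,2]-.03)<.006);T=np.c_[al[mt],d[...,2][mt]]
print("top",len(T),np.polyfit(T[:,0],T[:,1],1),np.median(T[:,1]))
E
python3 sq.py wrist3
```

```text
[ 0.47433799 -0.19673843  0.17933891] [-3.14155391e+00 -4.62065164e-05  1.44893883e+00] [-0.40060913  0.22500188 -2.07404775] 0.012126466913952434 6.95
1221 along [0.0123 0.0362]
yaw err, across off [-0.00339167  0.00065947] pitch, top z rel [-0.11372737  0.03131137]
upright face: n 715 z span -0.09393080322496132 0.023996950974279563 d along/dz, along at tcp z [-0.0005407   0.03596724] across [0.00031914 0.00052612]
[(np.float64(0.036), np.int64(14)), (np.float64(0.036), np.int64(58)), (np.float64(0.036), np.int64(67)), (np.float64(0.036), np.int64(95)), (np.float64(0.036), np.int64(117)), (np.float64(0.0359), np.int64(147)), (np.float64(0.036), np.int64(217))]
top 786 [0.00127298 0.02898303] 0.028991306005220402
```

The square is held upright: its edge is 36.0 mm along the tool x from the TCP and its bottom is 96 mm below the TCP. Carrying it to about 30 mm short of the side panel.

>>> apply_moves:
  plan: [0,0,-8,-0.07,10,3.6,-7,0,20,3.6,0,0,32,3.6,0,0,32,3.6,0,0,32,3.6,0,0,32,3.6,0,0,32,3.6,0,0,32,3.6,0,0,32,3.6,0,0,32,3.6,0,0,32,3.6,0,0,32,3.6,0,0,32,3.6,0,0,32,3.6,0,0,32,3.6,0,0,28,3.6,0,0,17,3.6,0,0,0,0,0,0,0,0,0,0]

```text
time_s: 8.95
ee_pos: [0.5603, 0.2909, 0.1942]
eef_rot: [-3.141, 0.0, 1.518]
force: [0.8, -0.6, -2.2]
grip_width: 0.0118
grip_force: 45.0
```

```bash
python3 sq.py wrist4; cat > fr.py <<'E'
import sys; sys.argv=["",sys.argv[1]]
exec(open("sq.py").read())
def line(m,n):
    q=P[m]; 
    if len(q)<30: return print(n,len(q))
    vx,vy,x0,y0=cv2.fitLine(q[:,:2].astype(np.float32),cv2.DIST_HUBER,0,.01,.01).ravel(); s=np.sign(vx); print(n,len(q),"yaw of normal",np.arctan2(vy*s,vx*s)+np.pi/2,"y at x=e:",y0+(e[0]-x0)*vy/vx,"xr",np.percentile(q[:,0],[1,99]),"yr",np.percentile(q[:,1],[2,98]))
wood=(im[...,0]-im[...,2]>20)&(z>0)
line(wood&(P[...,2]>.04)&(P[...,2]<.13)&(abs(P[...,1]-.355)<.025)&(abs(P[...,0]-.57)<.09),"inner face")
b=wood&(abs(P[...,0]-.57)<.09)&(abs(P[...,1]-.25)<.08)&(abs(P[...,2]-.016)<.006); print("base z",np.median(P[b][:,2]),b.sum())
t=wood&(abs(P[...,2]-.146)<.006)&(abs(P[...,1]-.363)<.03); q=P[t]
if len(q)>20: print("top",cv2.minAreaRect((q[:,:2]*1000).astype(np.float32)))
E
python3 fr.py wrist5
```

```text
[0.56034268 0.29036105 0.194383  ] [-3.14135288e+00  2.01657909e-04  1.51799326e+00] [ 0.0477943  -0.73139542 -2.32541306] 0.011462128323391867 9.0
1239 along [0.0122 0.0367]
yaw err, across off [2.23243257e-05 3.98288181e-04] pitch, top z rel [-0.10649617  0.03087123]
upright face: n 674 z span -0.07921276073412674 0.023878487128344533 d along/dz, along at tcp z [-9.12482904e-05  3.64250870e-02] across [0.00110356 0.0003695 ]
[(np.float64(nan), np.int64(0)), (np.float64(0.0364), np.int64(29)), (np.float64(0.0365), np.int64(68)), (np.float64(0.0364), np.int64(98)), (np.float64(0.0364), np.int64(116)), (np.float64(0.0364), np.int64(152)), (np.float64(0.0364), np.int64(211))]
top 780 [0.00034152 0.0286946 ] 0.02873612541286176
[0.56045168 0.29004515 0.1945315 ] [-3.14155253e+00  9.62533124e-05  1.51771729e+00] [-0.56435792 -0.73939379 -2.70073475] 0.011494078077745419 9.05
1217 along [0.0123 0.0364]
yaw err, across off [0.00316168 0.00032988] pitch, top z rel [-0.09493702  0.03065113]
upright face: n 675 z span -0.07929718863529317 0.023826821486597455 d along/dz, along at tcp z [0.00013188 0.03621733] across [0.00056493 0.00036644]
[(np.float64(nan), np.int64(0)), (np.float64(0.0362), np.int64(31)), (np.float64(0.0362), np.int64(66)), (np.float64(0.0362), np.int64(96)), (np.float64(0.0362), np.int64(116)), (np.float64(0.0362), np.int64(153)), (np.float64(0.0362), np.int64(213))]
top 778 [0.01091061 0.02849957] 0.028734887754688063
inner face 0
base z 0.017463341409832873 11961
top ((574.7307739257812, 363.9230651855469), (15.814390182495117, 160.013427734375), 86.97322845458984)sq.py:23: RuntimeWarning: Mean of empty slice.
  b=np.linspace(-.11,.024,8);print([(round(L[w&(L[:,0]>=lo)&(L[:,0]<hi),1].mean(),4),(w&(L[:,0]>=lo)&(L[:,0]<hi)).sum()) for lo,hi in zip(b,b[1:])])
  ret = ret.dtype.type(ret / rcount)
<string>:23: RuntimeWarning: Mean of empty slice.
  ret = ret.dtype.type(ret / rcount)
```

View pics/wrist4.png

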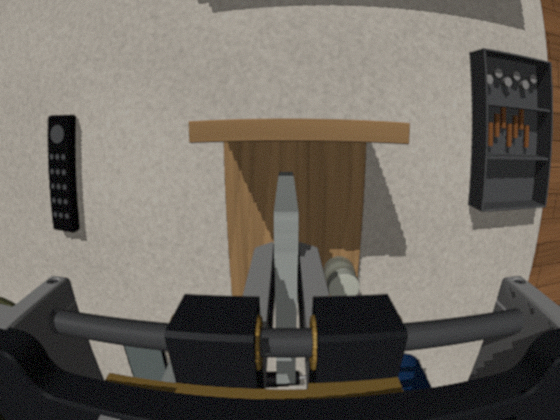

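The view shows the square at (286,240), in line with the frame, with the side panel top at (300,131). The jar at (342,275) is clear. The yaw matches the panel (1.518). The remaining gaps are about 82 mm down and 30 mm in.

>>> apply_moves:
  plan: [0,0,8,0,0,0,10,0,0,0,12,0,0,0,12,0,0,0,12,0,0,0,12,0,0,0,7,0,0,0,4,0,4,0,0,0,6,0,0,0,6,0,0,0,5,0,0,0,3,0,0,0,0,0,0,0,0,0,0,0]

```text
time_s: 10.55
ee_pos: [0.5618, 0.3144, 0.1174]
eef_rot: [-3.142, 0.0, 1.519]
force: [0.1, -0.5, -2.5]
grip_width: 0.0116
grip_force: 45.0
```

>>> apply_moves:
  plan: [0,0,1,0,0,0,1,0,0,0,1,0,0,0,1,0,0,0,0,0,0,0,0,0]

```text
time_s: 11.15
ee_pos: [0.5619, 0.3144, 0.1135]
eef_rot: [3.141, -0.0, 1.519]
force: [-0.5, -0.5, -1.5]
grip_width: 0.0117
grip_force: 45.0
```

>>> apply_moves:
  plan: [1.5,0,0,0,1.5,0,0,0,1,0,0,0,0.5,0,0,0,0.5,0,0,0,0,0,0,0]

```text
time_s: 11.75
ee_pos: [0.5621, 0.3195, 0.1135]
eef_rot: [3.141, -0.0, 1.519]
force: [-0.2, -1.0, 1.2]
grip_width: 0.0114
grip_force: 45.0
```

>>> apply_moves:
  plan: [0,0,0.5,0,0,0,0.5,0,0,0,0.5,0,0,0,0,0,0,0,0,0]

```text
time_s: 12.25
ee_pos: [0.5625, 0.3195, 0.1135]
eef_rot: [3.14, -0.001, 1.519]
force: [-3.3, -3.0, 12.6]
grip_width: 0.0118
grip_force: 45.0
```

>>> apply_moves:
  plan: [0.5,0,0,0,0.5,0,0,0,0.5,0,0,0,0,0,0,0,0,0,0,0]

```text
time_s: 12.75
ee_pos: [0.5627, 0.3203, 0.1136]
eef_rot: [3.14, 0.0, 1.519]
force: [-2.9, -7.5, 14.3]
grip_width: 0.0115
grip_force: 45.0
```

>>> apply_moves:
  plan: [0.5,0,0,0,0.5,0,0,0,0,0,0,0,0,0,0,0]

```text
time_s: 13.15
ee_pos: [0.5627, 0.3204, 0.1136]
eef_rot: [3.141, 0.002, 1.518]
force: [-4.9, -14.1, 15.6]
grip_width: 0.0117
grip_force: 45.0
```

>>> apply_moves:
  plan: [0.5,0,0,0,0.5,0,0,0,0,0,0,0,0,0,0,0]

```text
time_s: 13.55
ee_pos: [0.5627, 0.3205, 0.1136]
eef_rot: [3.141, 0.004, 1.518]
force: [-5.5, -20.2, 18.5]
grip_width: 0.0119
grip_force: 45.0
```

>>> apply_moves:
  plan: [0,-0.3,0.3,0,0,-0.2,0.3,0,0,0,0,0,0,0,0,0,0,0,0,0]

```text
time_s: 14.05
ee_pos: [0.5627, 0.3205, 0.1136]
eef_rot: [3.14, 0.003, 1.518]
force: [-5.6, -21.3, 21.2]
grip_width: 0.0121
grip_force: 45.0
```

```bash
python3 fr.py wrist6 2>/dev/null; python3 - <<'E'
from h import *
c=camera("side");save("side2",cv2.resize(c["image"][230:400,100:300],None,fx=3.5,fy=3.5))
o=monitor.get_obs();print(o["moment"],o["force"],o["joint_vel"])
E
```

```text
[0.56267427 0.32049292 0.11361713] [3.13987454e+00 3.12761868e-03 1.51766466e+00] [ -6.10559059 -21.02198436  20.5766832 ] 0.011195796717888448 14.1
1061 along [0.0122 0.0509]
yaw err, across off [-0.00324682  0.00053843] pitch, top z rel [0.09946285 0.026664  ]
upright face: n 329 z span -0.10888546785400396 0.023689773942511302 d along/dz, along at tcp z [-0.00284708  0.051889  ] across [-0.00092068 -0.00014264]
[(np.float64(0.0522), np.int64(66)), (np.float64(0.0522), np.int64(27)), (np.float64(0.0521), np.int64(20)), (np.float64(0.052), np.int64(13)), (np.float64(0.0519), np.int64(36)), (np.float64(0.0519), np.int64(90)), (np.float64(0.0519), np.int64(77))]
top 787 [-0.00272852  0.02885765] 0.028807340735155493
inner face 4637 yaw of normal 1.5182381 y at x=e: 0.37245815798007437 xr [0.49799111 0.65239452] yr [0.36798222 0.3757057 ]
base z 0.017461086085970624 8909
top ((574.7620239257812, 364.0840759277344), (16.60720443725586, 160.30882263183594), 86.941650390625)
[-3.99420763  1.24720594  0.07204522] [ -5.72371092 -21.50841431  20.95589483] [ 0.0009554   0.00038999 -0.00111919 -0.00125864 -0.00102412 -0.00057221]
```

View pics/side2.png

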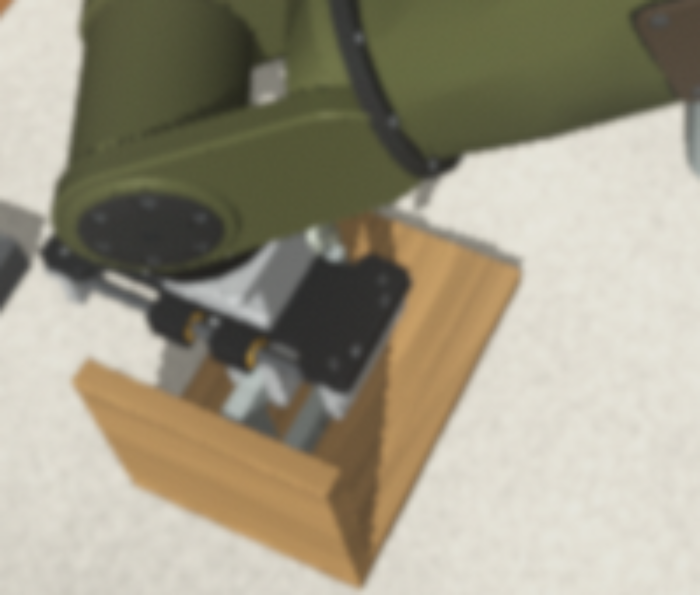

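The measurements show the square flush on both panels:
- **Upright edge:** at y = 0.3567, against the panel's inner face at about 0.3565.
- **Bottom edge:** at 17.4 mm, against the base at 17.5 mm in the same camera.
- **Tilt and turn:** about 0.003 rad.
- **Push:** about 21 N in and 21 N down, steady.

The close side view shows the gripper holding the square inside the corner, at about (245,395). The jar is still standing at (325,240).

```bash
python3 -c "
from station import ctrl; print(ctrl.hand_in())"
```

```text
the job is handed in; nothing more can be done
None
```

I lifted the square off its hook and pressed it flush into the frame's inside corner, still gripped with about 21 N down and 21 N in, and handed the job in at about 14 s; hand-in returned no verdict.

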